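# Shut a control-gear box, lock its quarter-turn stud and swing the hasp over

### The job

Close up the grey lighting control-gear box: press its blue lid fully shut, then push the orange-winged quarter-turn stud in against its spring and turn it clockwise a full quarter turn, so that it stays locked down when you let go. Then swing the steel hasp on the box's right side over and down flat over the catch on the lid. Leave the other things on the bench where they are.

Things in the scene. Friction and masses are not known exactly. Their poses are not given: they have to be found in the camera images.
- gearbox: Fixed grey steel box, 130 (x) x 150 (y) x 75 mm high without its lid; origin at the centre of its underside, z up, -x is the front (toward the robot), +x the lid's hinge side, -y its right side with the hasp. It does not move, but stands in another place and yaw each time.
- lid_hinge (a point): Middle of the lid's hinge line, which runs along the box's y axis at the far (+x) top rim, 65 mm behind the box centre and 75 mm above the bench. Axes as the box.
- lid (a joint): Lid angle, rad: 0 = fully shut, grows as the front edge swings up; it starts about 0.4 to 0.9 open. A stiff hinge holds it where it is left (about 3 N at the front edge moves it). The blue lid is a 6 mm plate, 154 mm wide, reaching 134 mm from the hinge line; shut, its top face lies 81 mm above the bench.
- lid_push (a point): A point on the lid's outer (top) face good for pressing it shut: 118 mm from the hinge line, 50 mm to the left (+y) of the box's middle, clear of stud and hasp. Moves with the lid; z points out of the outer face, x toward the hinge.
- stud (a joint): How far the stud is pushed in, m: 0 = sprung out, 0.015 = pressed to its stop. Spring: 4 N at the start of travel, 8 N at the stop. With the lid shut, a cross-pin on the stud passes through a slot in the box when it is pushed in at turn 0; it can be turned only when pushed in more than about 0.011, and when it has been turned it is caught there and stays at about 0.010 when released. If not turned far enough it springs out.
- wing (a joint): Turn of the stud's wing, rad: 0 (start, 0 to 0.08) = unlocked, wing along the box's y axis (parallel to the lid's front edge); grows clockwise seen from above to the stop at 1.57 = locked, wing along the box's x axis. Light friction holds it (0.04 N m).
- wing_top (a point): Centre of the top of the stud's wing, on the turning axis, which stands on the lid 100 mm from the hinge line, at the box's middle (y = 0 of the box). The orange wing is a bar 12 mm thick, 46 mm long, 16 mm high, standing on a black disc 54 mm across and 5 mm thick: the disc's top lies 16 mm below this point. Lid shut and stud out, this point is 120 mm above the bench, 105 mm when pressed to the stop. Site y runs along the wing, x across it, z out of the lid.
- hasp (a joint): Hasp angle, rad: 0 = lying flat over the lid's catch, 1.57 = standing upright, more = leaning outward (-y of the box); starts 1.75 to 2.2, stop at 2.5. Light friction holds it where it is left (0.03 N m).
- hasp_hinge (a point): Middle of the hasp's hinge axis on the box's right side, 83 mm to the right of the box's middle line, 20 mm behind its centre, 88 mm above the bench; the axis runs along the box's x. Axes as the box. The catch, a steel staple on the lid that the hasp's slot drops over, stands 42 mm from this axis toward the box's middle and its top is 99.5 mm above the bench when the lid is shut.
- hasp_tip (a point): Middle of the hasp's free end, 62 mm from its hinge axis. The hasp is a steel strap 26 mm wide, 4 mm thick, 65 mm long, with a slot and a red end. Flat, its upper face is 90 mm above the bench.
- lamp_a: Bystander: round white downlight, 157 mm across, 32 mm high; origin at its underside.
- paper_tape: Bystander: brown tape roll lying flat, 84 mm across, 30 mm high; origin at its underside.
- oil_dropper: Bystander: small white dropper bottle, 45 mm across, 157 mm high; origin at its underside.
- spare_driver: Bystander: white LED driver with leads, 32x125x21 mm; origin at its underside.
- solder: Bystander: solder reel standing on end, 58 mm across, 52 mm high; origin at its underside.
- felt_pen: Bystander: black and red felt marker, 138 mm long, 18 mm high; origin at its underside.

How it is judged:
By the outcome, as a careful person would: the job done as asked, in the order asked, and still so for the second after the job is handed in, with the robot touching nothing.
It also fails if it takes over 51 s, if anything falls off the work surface, if the arm or the gripper's body presses on something with over 40 N, if the wrist force passes 120 N, or if a joint passes its speed limit or range.

### The arm

A 7-joint arm with a two-finger parallel gripper is mounted at the origin on the work surface; the furniture and walls round the work are solid. World frame = base frame: x ahead of the robot, y to its left, z up, the work surface at z = 0. Lengths are in mm, angles in rad, forces in N, time in s.
With the tool pointing down it reaches from about 350 to 775 mm from the base axis. Payload 3.1 kg.
Tool frame: the origin (TCP) lies midway between the tips of the shut fingers; the grasp point (between the pads) lies 19 mm behind it (manip.pinch_z is the distance from the TCP to the grasp point, in mm); z points along the fingers, y is the direction in which the jaws open and shut (so a half turn about z gives the same grasp; the last joint's range is limited). The gripper opens to 85 mm and grips with 20 to 120 N. Pads are 22 mm wide; open, the fingers measure 114 mm over their backs; the gripper's body (76 mm by 85 mm) begins 54 mm behind the grasp point. The pads swing forward as they close: fully open they stand 13 mm farther back than shut.
Start: joints at [1.137, 0.311, 0.014, 1.512, -0.004, 1.319, -0.027], TCP at [210.052, -508.326, 231.304] pointing down, gripper open.
Joint ranges: [-2.7, 2.7], [-0.3, 1.91], [-1.27, 1.3], [0.12, 2.57], [-1.44, 4.58], [0.2, 2.03], [-3.05, 3.05]. Speed limits (rad/s): [2.79, 2.79, 3.14, 3.14, 3.14, 3.14, 3.14].

### API

Orientations are given as [roll, pitch, yaw] about the fixed x, y, z axes, in that order (R = Rz(yaw) Ry(pitch) Rx(roll)).
In Python, from plant import manip gives the robot as it stands. The module is installed in compiled form; this text tells all that it offers.
- The arm moves only by the tool play_rows, never from a script. Its argument "commands" is a list that holds one entry, the list of rows, each a list of 5 numbers: the shift along the tool's x, y, z in mm, then the turn about the tool's z in rad, then the closure, from 0 (fully open) to 1 (shut). In form: [[[x, y, z, roll, hand], ...]]. A call has exactly 5 rows; each row is the pose to reach, as a shift and turn from the pose commanded when the call began, along the tool's axes at that moment; what a row does not reach only later rows make up. A row lasts 1/12 s, in which the tool goes at most 41.7 mm and 7.16 degrees, less where a joint would pass 70% of its speed; a pose out of reach is approached as far as the arm can. A call with a gripper value outside its range is refused whole. The fingers move at their own pace and stop on an object; the grip force is fixed at half the most. Time passes only in rows, so rows that repeat a pose let the fingers close, or fill a call up. It gives the time, the measured TCP pose, the force and the opening at its end, in the units of the state.
- manip.read_state(): the state, without advancing time (a new reading comes with each control period).
- manip.get_image(name): name is "scene" or "side" or "wrist"; returns a dict with "pixels" (420x560x3 uint8, blue, green, red), "fx", "fy", "cx", "cy" (pixels), "eye" and "rotation" of the camera in the world; the wrist camera has in their place "tool_from_camera" (4x4, takes a point from camera to tool coordinates, whose origin is the TCP and whose axes are the flange's). Camera axes: x right, y down, z forward; pixel columns grow to the right and rows downward; lengths in mm; the calibration is good to about 2 mm. The wrist camera is an equidistant fisheye: a pixel r from the principal point sees the ray r / f radians off the axis. A picture is of the moment at which its call begins: read the wrist's pose just before it. There is no depth.
- manip.sign_off(): hands the job in, once; it reports no verdict.
Trained networks look in the newest picture that a camera, given by its name, has taken for a name from the list of things; names that differ only in an ending like _2 or _b are one class to them, and where a whole thing is asked for, a point or a joint stands for the part that bears it (a point fixed in the world has none). Each returns a list of dicts, best first, with "conf" (0 to 1); they miss things now and then, are a little off and sometimes report something else, mostly with a low value. They report only what shows in the picture. A call takes as long as a camera call.
- manip.regions_of(camera, thing): "region" (420x560 bool, what is visible of it) and "at" ([column, row] in pixels, amid what is visible of it).
The state is a dict: "t": time; "q": joint angles; "dq": joint speeds; "effort": joint torques, N m; "tcp_pos": TCP position; "ee_rot": TCP orientation; "ft_force": force on the tool from outside, world axes, zero at the start; "moment": the same for the moment, N m; "gripper_width": finger opening in mm.
Only numpy, scipy, OpenCV 4.12 (cv2) and the standard library are available. Lean on these libraries where they do the work, as an engineer would, in place of code of your own. Each camera call takes 0.05 s, during which the arm holds its last target.

## Working session

There is one attempt and no reset: what is moved stays moved. The work goes in short steps, Python scripts to look and compute and a tool call to move; the robot and the scene stay as the last step left them, time stands still between calls to the robot, and variables do not carry over. Pictures are saved under pics/ and viewed, and the job is handed in when it is done.

Besides the shell and the picture viewer there is one more tool, called after ">>>" in YAML: its name, and indented under it one key for each argument. play_rows: Moves the arm, as the interface text tells. Its arguments: {"type":"object","properties":{"commands":{"type":"array","items":{"type":"array","items":{"type":"array","items":{"type":"number"}}}}},"required":["commands"]}

```bash
mkdir -p pics; ls
cat > h.py <<'E'
import numpy as np, cv2
from plant import manip
def shot(name,fn):
    im=manip.get_image(name); cv2.imwrite('pics/'+fn,im['pixels']); return im
E
python3 - <<'E'
from h import *
s=manip.read_state(); print({k:np.round(v,3) for k,v in s.items()}, manip.pinch_z)
for n in ['scene','side','wrist']:
    im=shot(n,n+'0.png'); print(n,{k:np.round(v,3).tolist() for k,v in im.items() if k!='pixels'})
    for t in ['gearbox','lid','wing','stud','hasp','lamp_a','oil_dropper','solder','paper_tape','spare_driver','felt_pen']:
        r=manip.regions_of(n,t)
        print(t,[(round(x['conf'],2),np.round(x['at']).tolist(),int(x['region'].sum())) for x in r[:2]])
E
```

```text
pics
{'t': np.float64(0.0), 'q': array([ 1.137,  0.312,  0.014,  1.513, -0.004,  1.319, -0.027]), 'dq': array([ 0.002,  0.001,  0.001, -0.   , -0.   , -0.   ,  0.   ]), 'effort': array([-0.0000e+00, -3.7992e+01,  1.4600e-01, -2.3059e+01,  1.2000e-02,
        1.4000e-02,  0.0000e+00]), 'tcp_pos': array([ 209.708, -507.658,  230.242]), 'ee_rot': array([-3.139,  0.   ,  0.392]), 'ft_force': array([-0.386,  0.323, -0.565]), 'moment': array([-0.012,  0.026,  0.022]), 'gripper_width': np.float64(85.172)} 18.700000000000003
scene {'fx': 507.42, 'fy': 507.42, 'cx': 282.433, 'cy': 210.62, 'eye': [161.823, 810.993, 949.921], 'rotation': [-2.333, 0.013, -2.666]}
gearbox [(0.69, [238.0, 323.0], 4889)]
lid [(0.84, [224.0, 307.0], 2080)]
wing [(0.7, [219.0, 296.0], 371)]
stud [(0.6, [218.0, 292.0], 391)]
hasp [(0.41, [235.0, 268.0], 110)]
lamp_a [(0.76, [224.0, 227.0], 2169)]
oil_dropper [(0.91, [187.0, 256.0], 793)]
solder [(0.62, [312.0, 200.0], 431)]
paper_tape [(0.65, [179.0, 294.0], 990)]
spare_driver [(0.54, [250.0, 193.0], 255)]
felt_pen [(0.67, [342.0, 159.0], 293)]
side {'fx': 545.034, 'f
[... 328 characters left out ...]
, [240.0, 175.0], 2681)]
lamp_a [(0.94, [323.0, 226.0], 1678)]
oil_dropper [(0.89, [318.0, 190.0], 553), (0.57, [246.0, 134.0], 88)]
solder [(0.73, [279.0, 274.0], 636), (0.38, [325.0, 229.0], 1745)]
paper_tape [(0.71, [322.0, 226.0], 1734), (0.69, [304.0, 189.0], 449)]
spare_driver [(0.53, [347.0, 272.0], 270), (0.52, [318.0, 192.0], 573)]
felt_pen [(0.62, [289.0, 354.0], 514)]
wrist {'fx': 325.192, 'fy': 325.192, 'cx': 278.846, 'cy': 206.817, 'tool_from_camera': [[0.0, -0.951, -0.309, 79.208], [1.0, 0.0, 0.0, -0.121], [-0.0, -0.309, 0.951, -143.404], [0.0, 0.0, 0.0, 1.0]]}
gearbox []
lid []
wing []
stud []
hasp []
lamp_a []
oil_dropper []
solder []
paper_tape []
spare_driver []
felt_pen []
```

View pics/scene0.png

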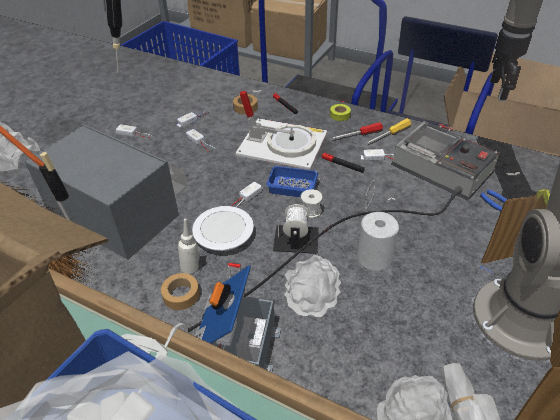

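View pics/side0.png

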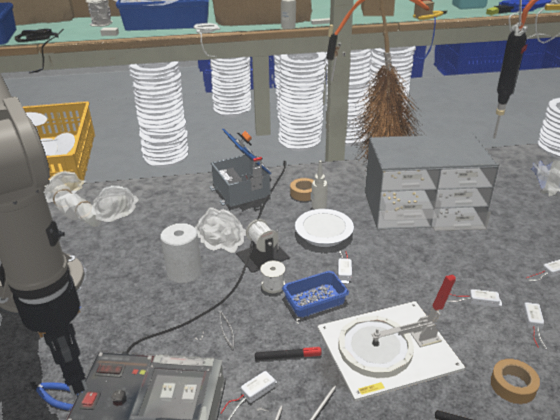

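View pics/wrist0.png

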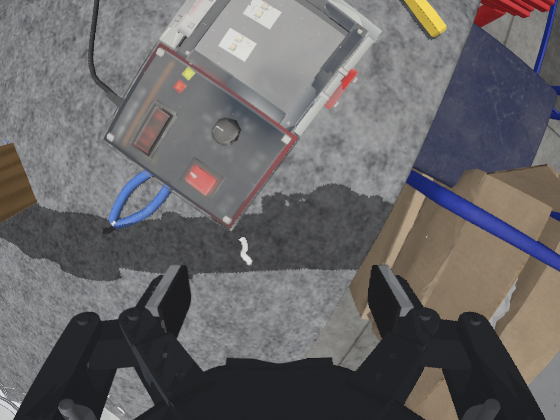

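Run:
```python
import cv2
a=cv2.imread('pics/scene0.png')[225:385,150:320]; cv2.imwrite('pics/sc_z.png',cv2.resize(a,None,fx=3.6,fy=3.6,interpolation=2))
a=cv2.imread('pics/side0.png')[115:225,190:350]; cv2.imwrite('pics/sd_z.png',cv2.resize(a,None,fx=5,fy=5,interpolation=2))
```

```text
(no output)
```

View pics/sc_z.png

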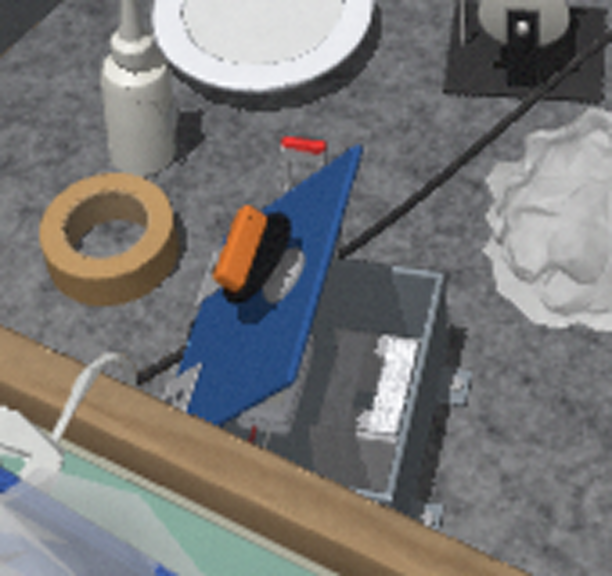

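View pics/sd_z.png

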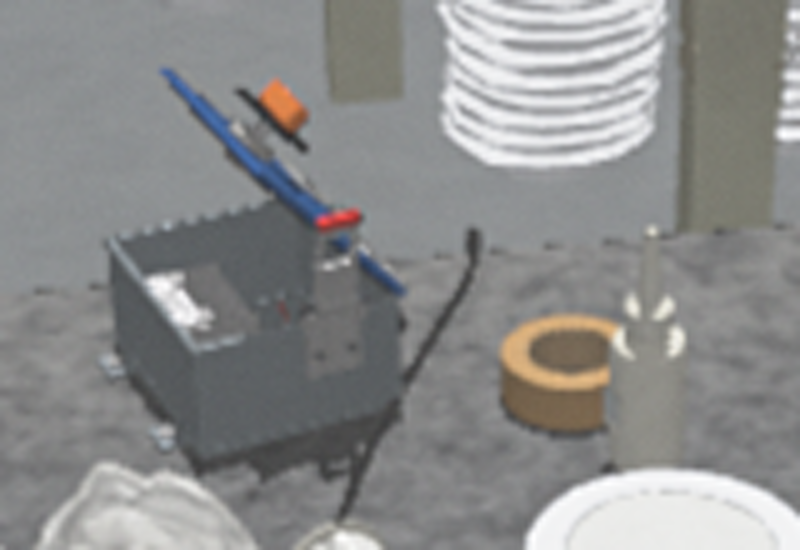

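```bash
cat >> h.py <<'E'
from scipy.spatial.transform import Rotation as Ro
from scipy.optimize import least_squares
def calib(im): return dict(fx=im['fx'],fy=im['fy'],cx=im['cx'],cy=im['cy'],eye=np.array(im['eye']),R=Ro.from_euler('xyz',im['rotation']).as_matrix())
def proj(c,P):
    p=(np.atleast_2d(P)-c['eye'])@c['R']; return np.c_[c['cx']+c['fx']*p[:,0]/p[:,2],c['cy']+c['fy']*p[:,1]/p[:,2]]
def b2w(b,P):
    P=np.atleast_2d(P).astype(float); c,s=np.cos(b[2]),np.sin(b[2]); return np.c_[b[0]+c*P[:,0]-s*P[:,1],b[1]+s*P[:,0]+c*P[:,1],P[:,2]]
def lidp(a,d,y,h): # d from hinge, h above lid underside
    return [65-d*np.cos(a)+h*np.sin(a), y, 75+d*np.sin(a)+h*np.cos(a)]
def haspp(t,r,dx=0,h=0): return [-20+dx,-83+r*np.cos(t)-h*np.sin(t),88+r*np.sin(t)+h*np.cos(t)]
E
cat > fit.py <<'E'
from h import *
C={n:calib(manip.get_image(n)) for n in ['scene','side']}
zs=lambda u,v:np.array([150+u/3.6,225+v/3.6]); zd=lambda u,v:np.array([190+u/5,115+v/5])
def pts(p):
    b=p[:3];a,t=p[3:]
    return [('scene',[-65,-75,75],zs(442,272)),('scene',[-65,75,75],zs(390,500)),
    ('side',[-65,-75,75],zd(195,350)),('side',[-65,75,75],zd(110,240)),('side',[-65,-75,0],zd(195,468)),('side',[65,-75,0],zd(400,402)),
    ('scene',lidp(a,134,-77,6),zs(360,148)),('scene',lidp(a,134,77,3),zs(291,382)),('side',lidp(a,134,77,3),zd(165,72)),('side',lidp(a,0,-77,3),zd(403,290)),
    ('scene',haspp(t,62),zs(303,145)),('side',haspp(t,62),zd(339,218)),
    ('scene',lidp(a,100,0,45),zs(240,248)),('side',lidp(a,100,0,37),zd(283,107))]
def res(p): return np.concatenate([proj(C[n],b2w(p[:3],P))[0]-uv for n,P,uv in pts(p)])
best=None
for y0 in np.arange(-3,3,.5):
    r=least_squares(res,[500,100,y0,.6,1.9],x_scale=[50,50,.3,.2,.2],loss='soft_l1')
    if best is None or r.cost<best.cost: best=r
print(best.cost,np.round(best.x,3)); print(np.round(res(best.x).reshape(-1,2),1).tolist())
np.save('b.npy',best.x)
p=best.x
for n in C:
    im=cv2.imread(f'pics/{n}0.png'); off={'scene':(150,225,320,385),'side':(190,115,350,225)}[n]; z=4.7
    big=cv2.resize(im[off[1]:off[3],off[0]:off[2]],None,fx=z,fy=z)
    def L(P,col):
        uv=((proj(C[n],b2w(p[:3],P))-np.array(off[:2]))*z).astype(int); cv2.polylines(big,[uv.reshape(-1,1,2)],True,col,1)
    for h in (0,75): L([[-65,-75,h],[-65,75,h],[65,75,h],[65,-75,h]],(0,255,0))
    for h in (0,6): L([lidp(p[3],d,y,h) for d,y in [(0,-77),(0,77),(134,77),(134,-77)]],(0,255,255))
    L([lidp(p[3],100+d,y,45) for d,y in [(-6,-23),(6,-23),(6,23),(-6,23)]],(255,0,255))
    L([haspp(p[4],r,dx) for r,dx in [(0,-13),(0,13),(62,13),(62,-13)]],(255,255,255))
    cv2.imwrite(f'pics/fit_{n}.png',big)
E
python3 fit.py
```

```text
43.3571677363967 [5.27174e+02 3.44716e+02 3.02000e-01 8.14000e-01 1.82100e+00]
[[-1.1, -0.9], [-1.5, -0.5], [-0.4, -0.4], [-1.4, -1.2], [1.4, -2.1], [0.6, 0.1], [-0.5, -0.9], [1.0, 1.0], [-2.8, -0.2], [0.3, 0.5], [17.2, 0.9], [-12.7, 3.4], [-2.8, -1.8], [-1.4, 0.1]]
```

```bash
sed -i 's/\[-20+dx/[20+dx/' h.py; python3 fit.py
```

```text
12.179223934636745 [5.25970e+02 3.44104e+02 2.89000e-01 8.24000e-01 1.77900e+00]
[[-0.1, -0.5], [-1.3, -0.2], [-1.2, -0.3], [-1.6, -1.2], [0.6, -2.0], [0.1, 0.5], [0.1, -1.0], [0.5, 0.7], [-2.6, -0.5], [-0.2, 0.8], [-0.8, -0.8], [-0.7, -0.1], [-2.6, -2.2], [-1.5, 0.1]]
```

View pics/fit_scene.png

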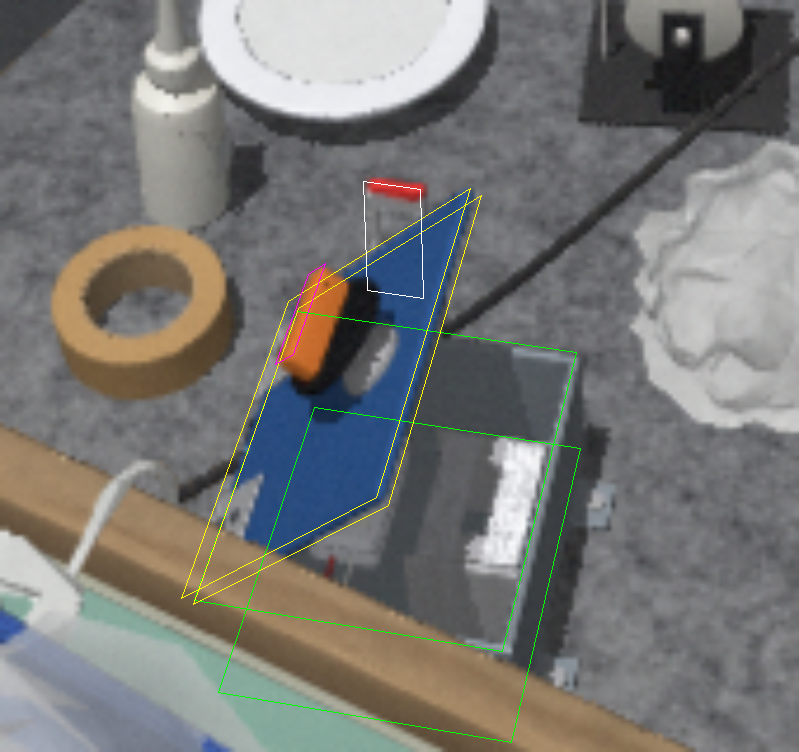

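View pics/fit_side.png

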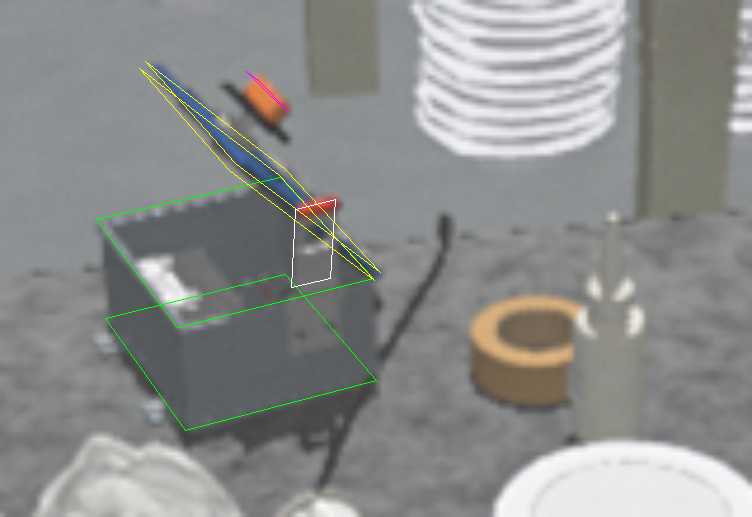

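```bash
cat > go.py <<'E'
# usage: go.py w x y z yaw | b bx by z yawrel(to box)  -> delta in tool axes
from h import *; import sys
B=np.load('b.npy')
s=manip.read_state(); p=s['tcp_pos']; yaw=s['ee_rot'][2]
R=Ro.from_euler('xyz',s['ee_rot']).as_matrix()
c,sn=np.cos(B[2]),np.sin(B[2]); d=p[:2]-B[:2]
print('t',round(s['t'],2),'tcp',np.round(p,1),'rpy',np.round(s['ee_rot'],3),'box',np.round([c*d[0]+sn*d[1],-sn*d[0]+c*d[1],p[2]],1),'yawrel',round(yaw-B[2],3),'F',np.round(s['ft_force'],1),'w',round(s['gripper_width'],1),'q',np.round(s['q'],2))
a=sys.argv[1:]
while a:
    v=list(map(float,a[1:5]))
    if a[0]=='b': T=b2w(B,[v[:3]])[0]; ty=v[3]+B[2]
    else: T=np.array(v[:3]); ty=v[3]
    dl=Ro.from_euler('z',yaw).as_matrix().T@(T-p); dl=dl*[1,-1,-1]
    print(a[:5],'shift',np.round(dl,1),'roll',round(-(ty-yaw),3),'dist',round(np.linalg.norm(dl),1)); a=a[5:]
E
python3 go.py w 330 -340 250 .9 w 450 -100 240 1.3
```

```text
t 2.0 tcp [ 210.1 -508.3  231.3] rpy [ 3.142 -0.     0.392] box [-545.7 -727.1  231.3] yawrel 0.103 F [-0.7  0.5 -0.2] w 85.3 q [ 1.14  0.31  0.01  1.51 -0.    1.32 -0.03]
['w', '330', '-340', '250', '.9'] shift [ 175.1 -109.8  -18.7] roll -0.508 dist 207.5
['w', '450', '-100', '240', '1.3'] shift [ 377.7 -285.7   -8.7] roll -0.908 dist 473.7
```

>>> play_rows:
  commands:
    - [[35, -22, -4, -0.1, 1], [70, -44, -8, -0.2, 1], [105, -66, -11, -0.3, 1], [140, -88, -15, -0.4, 1], [175, -110, -19, -0.5, 1]]

```text
t: 2.42
tcp_pos: [330.5, -338.1, 250.6]
ee_rot: [3.141, 0.0, 0.896]
ft_force: [1.3, -0.8, -0.7]
gripper_width: 25.2
```

```bash
python3 go.py w 430 -150 245 1.4
```

```text
t 2.42 tcp [ 330.5 -338.1  250.6] rpy [3.141 0.    0.896] box [-381.7 -598.3  250.6] yawrel 0.607 F [ 1.3 -0.8 -0.7] w 25.2 q [ 0.92  0.15 -0.18  1.67  0.03  1.32  0.06]
['w', '430', '-150', '245', '1.4'] shift [209.1 -39.8   5.6] roll -0.504 dist 212.9
```

Tracking is accurate.

>>> play_rows:
  commands:
    - [[41, -8, 0, -0.1, 1], [82, -16, 0, -0.2, 1], [123, -24, 0, -0.3, 1], [164, -32, 0, -0.4, 1], [205, -40, 0, -0.5, 1]]

```text
t: 2.83
tcp_pos: [427.7, -153.9, 250.7]
ee_rot: [3.141, 0.001, 1.396]
ft_force: [0.9, -0.2, -0.8]
gripper_width: -0.2
```

```bash
python3 go.py w 470 50 245 1.86 b -14 50 200 1.571
```

```text
t 2.83 tcp [ 427.7 -153.9  250.7] rpy [3.141e+00 1.000e-03 1.396e+00] box [-236.1 -449.3  250.7] yawrel 1.107 F [ 0.9 -0.2 -0.8] w -0.2 q [ 0.67  0.12 -0.41  1.71  0.05  1.32  0.08]
['w', '470', '50', '245', '1.86'] shift [208.1   6.3   5.7] roll -0.464 dist 208.3
['b', '-14', '50', '200', '1.571'] shift [546.  -24.5  50.7] roll -0.464 dist 548.8
```

>>> play_rows:
  commands:
    - [[41, -2, 0, -0.1, 1], [82, -4, 0, -0.2, 1], [123, -6, 0, -0.3, 1], [164, -7, 0, -0.4, 1], [205, -9, 0, -0.464, 1]]

```text
t: 3.25
tcp_pos: [454.8, 49.5, 250.7]
ee_rot: [3.14, 0.001, 1.86]
ft_force: [-0.1, -0.4, 0.4]
gripper_width: -0.3
```

```bash
python3 go.py b -14 50 230 1.571
```

```text
t 3.25 tcp [454.8  49.5 250.7] rpy [3.14e+00 1.00e-03 1.86e+00] box [-152.1 -262.1  250.7] yawrel 1.571 F [-0.1 -0.4  0.4] w -0.3 q [ 0.41  0.15 -0.63  1.69  0.09  1.32  0.05]
['b', '-14', '50', '230', '1.571'] shift [312.1 138.1  20.7] roll -0.0 dist 342.0
```

>>> play_rows:
  commands:
    - [[37, 16, 0, 0, 1], [74, 33, 0, 0, 1], [111, 49, 0, 0, 1], [148, 66, 0, 0, 1], [185, 82, 0, 0, 1]]

```text
t: 3.67
tcp_pos: [481.8, 249.9, 250.4]
ee_rot: [3.141, 0.0, 1.855]
ft_force: [1.0, 0.0, 0.9]
gripper_width: -0.3
```

>>> play_rows:
  commands:
    - [[35, 15, 0, 0, 1], [70, 30, 5, 0, 1], [105, 45, 10, 0, 1], [127, 56, 20, 0, 1], [127, 56, 20, 0, 1]]

```text
t: 4.08
tcp_pos: [496.1, 392.1, 227.2]
ee_rot: [-3.137, -0.005, 1.864]
ft_force: [-1.0, 0.7, -1.0]
gripper_width: -0.0
```

```bash
python3 go.py b -14 50 180 1.571
python3 - <<'E'
from h import *
shot('side','side1.png');shot('scene','scene1.png')
E
```

```text
t 4.08 tcp [496.1 392.1 227.2] rpy [-3.137 -0.005  1.864] box [-14.9  54.5 227.2] yawrel 1.575 F [-1.   0.7 -1. ] w -0.0 q [-0.28  0.58 -0.7   1.24  0.36  1.44 -0.65]
['b', '-14', '50', '180', '1.571'] shift [-4.5  0.9 47.2] roll 0.004 dist 47.4
```

>>> play_rows:
  commands:
    - [[-4, 12, 25, 0, 1], [-4, 14, 48, 0, 1], [-4, 13, 65, 0, 1], [-4, 1, 80, 0, 1], [-4, -8, 95, 0, 1]]

```text
t: 4.6
tcp_pos: [495.2, 376.9, 135.8]
ee_rot: [3.139, 0.002, 1.851]
ft_force: [0.9, -1.0, 4.0]
gripper_width: -0.2
```

```bash
python3 go.py b -30 50 120 1.571;python3 - <<'E'
from h import *
shot('side','side2.png');
a=cv2.imread('pics/side2.png')[115:225,190:350]; cv2.imwrite('pics/sd_z2.png',cv2.resize(a,None,fx=4,fy=4,interpolation=2))
E
```

```text
t 4.6 tcp [495.2 376.9 135.8] rpy [3.139e+00 2.000e-03 1.851e+00] box [-20.2  40.2 135.8] yawrel 1.562 F [ 0.9 -1.   4. ] w -0.2 q [-0.25  0.61 -0.68  1.42  0.4   1.24 -0.69]
['b', '-30', '50', '120', '1.571'] shift [ 9.7 -9.9 15.8] roll -0.009 dist 21.0
```

View pics/sd_z2.png

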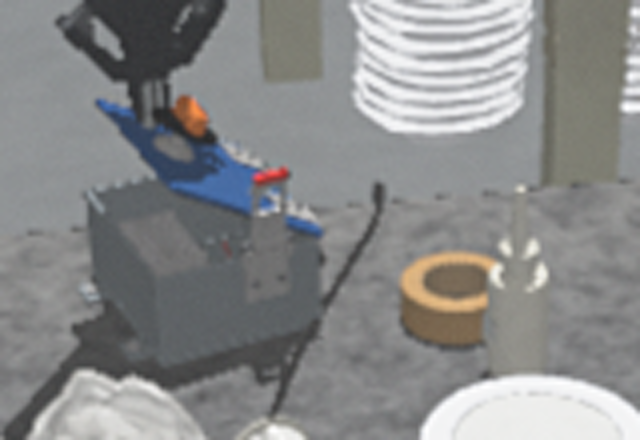

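>>> play_rows:
  commands:
    - [[10, -10, 14, 0, 1], [10, -15, 28, 0, 1], [10, -20, 41, 0, 1], [10, -24, 51, 0, 1], [10, -25, 57, 0, 1]]

```text
t: 5.07
tcp_pos: [467.3, 381.1, 80.6]
ee_rot: [3.14, 0.002, 1.854]
ft_force: [-6.1, -9.0, 38.7]
gripper_width: 0.3
```

```bash
python3 go.py b -45 50 80 1.571;python3 - <<'E'
from h import *
shot('side','side3.png');
a=cv2.imread('pics/side3.png')[115:225,190:350]; cv2.imwrite('pics/sd_z3.png',cv2.resize(a,None,fx=4,fy=4,interpolation=2))
E
```

```text
t 5.07 tcp [467.3 381.1  80.6] rpy [3.140e+00 2.000e-03 1.854e+00] box [-45.7  52.1  80.6] yawrel 1.565 F [-6.1 -9.  38.7] w 0.3 q [-0.27  0.63 -0.67  1.55  0.42  1.11 -0.75]
['b', '-45', '50', '80', '1.571'] shift [-2.1  0.7  0.6] roll -0.006 dist 2.3
```

View pics/sd_z3.png

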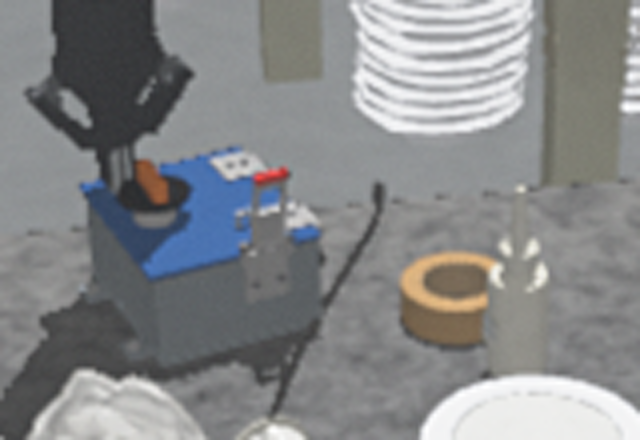

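>>> play_rows:
  commands:
    - [[0, 0, -25, 0, 1], [0, 0, -60, 0, 1], [-10, 3, -85, 0, 0], [-35, 8, -105, 0, 0], [-52, 11, -110, 0, 0]]

```text
t: 5.53
tcp_pos: [494.0, 335.5, 193.3]
ee_rot: [3.134, -0.001, 1.855]
ft_force: [1.4, -0.0, 0.1]
gripper_width: 36.2
```

>>> play_rows:
  commands:
    - [[0, 0, 0, 0, 0], [0, 0, 0, 0, 0], [0, 0, 0, 0, 0], [0, 0, 0, 0, 0], [0, 0, 0, 0, 0]]

```text
t: 5.95
tcp_pos: [490.0, 336.5, 187.6]
ee_rot: [-3.14, -0.0, 1.858]
ft_force: [-0.3, 0.4, 0.7]
gripper_width: 85.7
```

```bash
python3 go.py b -35 0 190 1.571;python3 - <<'E'
from h import *
shot('side','side4.png');shot('scene','scene4.png');im=shot('wrist','wrist4.png')
a=cv2.imread('pics/side4.png')[115:225,190:350]; b=cv2.imread('pics/scene4.png')[225:385,150:320]
cv2.imwrite('pics/sd_z4.png',cv2.resize(a,None,fx=5,fy=5,interpolation=2));cv2.imwrite('pics/sc_z4.png',cv2.resize(b,None,fx=3.6,fy=3.6,interpolation=2))
for c in ['wrist','side','scene']:
  for t in ['wing','stud','lid','hasp']:
    print(c,t,[(round(x['conf'],2),np.round(x['at'],1).tolist(),int(x['region'].sum())) for x in manip.regions_of(c,t)[:2]])
E
```

```text
t 5.95 tcp [490.  336.5 187.6] rpy [-3.14  -0.     1.858] box [-36.7   2.9 187.6] yawrel 1.569 F [-0.3  0.4  0.7] w 85.7 q [-0.16  0.52 -0.71  1.43  0.34  1.31 -0.6 ]
['b', '-35', '0', '190', '1.571'] shift [-2.9  1.7 -2.4] roll -0.002 dist 4.1
wrist wing [(0.67, [280.8, 215.3], 3983)]
wrist stud [(0.92, [279.5, 216.9], 3922), (0.31, [278.6, 219.7], 3993)]
wrist lid [(0.94, [315.4, 195.7], 27481)]
wrist hasp [(0.88, [344.4, 323.2], 1693)]
side wing [(0.44, [226.0, 159.9], 178)]
side stud [(0.51, [228.8, 162.9], 164)]
side lid []
side hasp [(0.59, [258.6, 170.1], 105)]
scene wing [(0.89, [252.9, 323.0], 546)]
scene stud [(0.57, [248.8, 319.6], 514)]
scene lid [(0.96, [238.4, 321.1], 3856)]
scene hasp [(0.5, [234.7, 280.9], 177)]
```

View pics/wrist4.png

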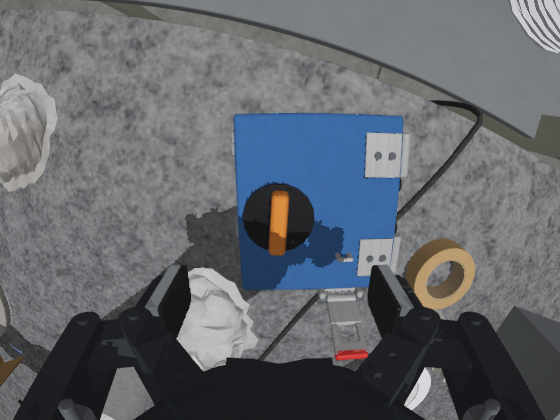

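View pics/sd_z4.png

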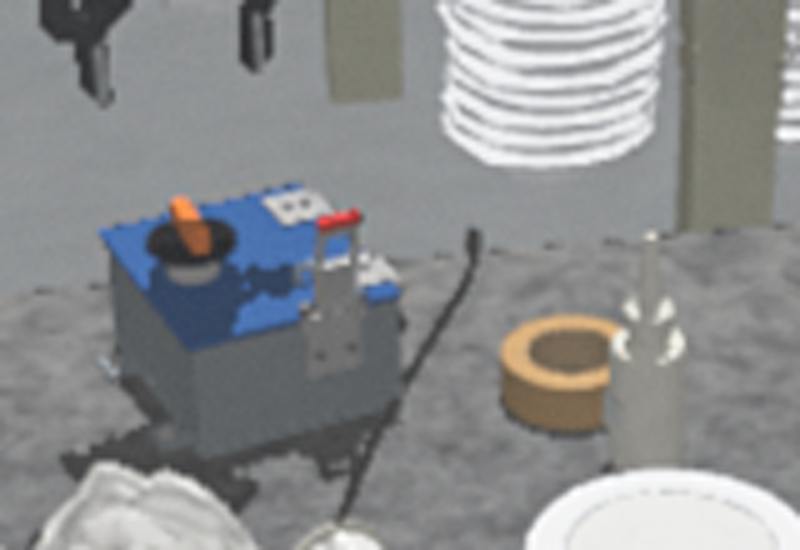

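View pics/sc_z4.png

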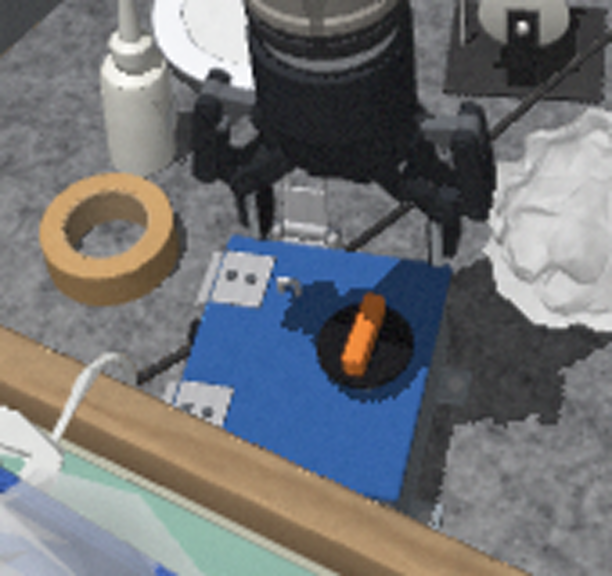

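```bash
cat >> h.py <<'E'
def wray(uv,im,s,z):
    u=(np.array(uv)-[im['cx'],im['cy']])/im['fx']; r=np.hypot(*u); d=np.r_[u/r*np.sin(r),np.cos(r)]
    T=np.array(im['tool_from_camera']); R=Ro.from_euler('xyz',s['ee_rot']).as_matrix()
    o=s['tcp_pos']+R@T[:3,3]; d=R@T[:3,:3]@d; return o+d*(z-o[2])/d[2]
def w2b(B,P):
    d=np.array(P[:2])-B[:2]; c,s=np.cos(B[2]),np.sin(B[2]); return np.array([c*d[0]+s*d[1],-s*d[0]+c*d[1],P[2]])
E
python3 - <<'E'
from h import *
B=np.load('b.npy'); s=manip.read_state(); im=manip.get_image('wrist')
px=cv2.imread('pics/wrist4.png')
z=cv2.resize(px[100:300,220:420],None,fx=3.7,fy=3.7,interpolation=2); cv2.imwrite('pics/w4z.png',z)
for nm,uv,h,tr in [('disc',(279,217),104,(-35,0)),('c FL',(235,115),81,(-69,77)),('c BL',(403,117),81,(65,77)),('c FR',(243,289),81,(-69,-77)),('hasptip',(352,355),149,(20,-96))]:
    P=wray(uv,im,s,h); print(nm,np.round(P,1),np.round(w2b(B,P),1),tr)
E
```

```text
disc [492. 333. 104.] [-35.7  -1.  104. ] (-35, 0)
c FL [438.8 394.9  81. ] [-69.1  73.6  81. ] (-69, 77)
c BL [565.7 433.8  81. ] [63.6 74.6 81. ] (65, 77)
c FR [482.6 249.   81. ] [-68.7 -78.9  81. ] (-69, -77)
hasptip [573.7 255.  149. ] [ 20.4 -99.  149. ] (20, -96)
```

View pics/w4z.png

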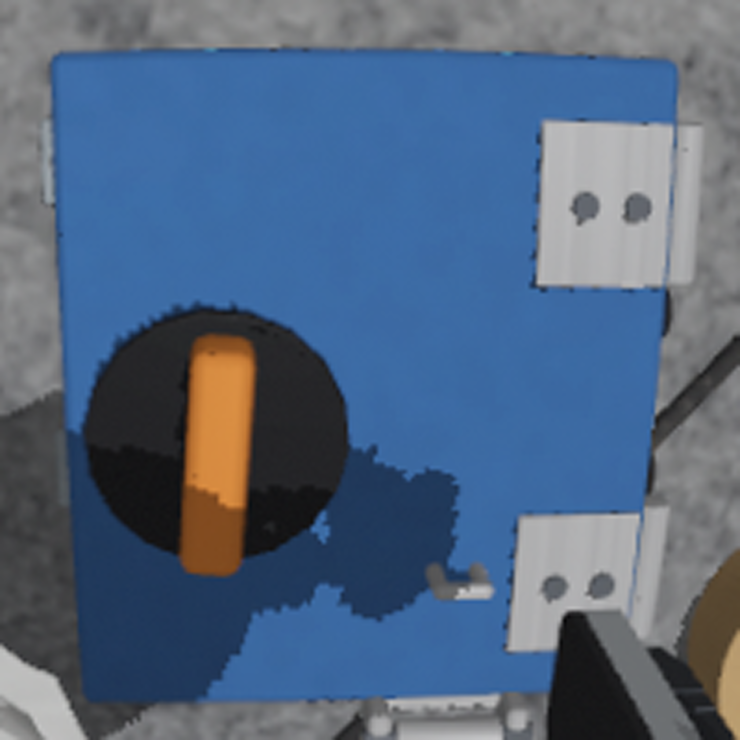

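```bash
python3 - <<'E'
from h import *
B=np.load('b.npy'); P=b2w(B,[[-.5,-1.5,0]])[0]; B[:2]=P[:2]; np.save('b.npy',B)
E
python3 go.py b -35 0 106 1.511
```

```text
t 6.75 tcp [491.3 335.5 188.3] rpy [3.142 0.    1.856] box [-35.2   3.2 188.3] yawrel 1.567 F [-0.3 -0.2 -0.7] w 85.2 q [-0.16  0.52 -0.71  1.43  0.34  1.31 -0.6 ]
['b', '-35', '0', '106', '1.511'] shift [-3.2  0.2 82.3] roll 0.056 dist 82.4
```

>>> play_rows:
  commands:
    - [[-2, 0.5, 15, 0.03, 0], [-4, 1, 35, 0.06, 0], [-4, 1, 55, 0.06, 0], [-4, 1, 70, 0.06, 0], [-4, 1, 78, 0.06, 0]]

```text
t: 7.17
tcp_pos: [492.4, 330.8, 108.0]
ee_rot: [-3.138, 0.002, 1.796]
ft_force: [-1.2, 0.2, 0.0]
gripper_width: 85.2
```

```bash
python3 go.py b -35 0 106 1.511
```

```text
t 7.17 tcp [492.4 330.8 108. ] rpy [-3.138e+00  2.000e-03  1.796e+00] box [-35.5  -1.7 108. ] yawrel 1.507 F [-1.2  0.2  0. ] w 85.2 q [-0.17  0.58 -0.67  1.54  0.38  1.15 -0.69]
['b', '-35', '0', '106', '1.511'] shift [1.7 0.4 2. ] roll -0.004 dist 2.7
```

>>> play_rows:
  commands:
    - [[1, 0.4, 2, 0, 0.3], [1, 0.4, 2, 0, 1], [1, 0.4, 2, 0, 1], [1, 0.4, 2, 0, 1], [1, 0.4, 2, 0, 1]]

```text
t: 7.58
tcp_pos: [494.1, 333.7, 109.4]
ee_rot: [3.14, -0.001, 1.796]
ft_force: [-0.1, 0.3, -0.2]
gripper_width: 25.8
```

>>> play_rows:
  commands:
    - [[0, 0, 0, 0, 1], [0, 0, 0, 0, 1], [0, 0, 0, 0, 1], [0, 0, 0, 0, 1], [0, 0, 0, 0, 1]]

```text
t: 8.0
tcp_pos: [491.2, 332.9, 108.5]
ee_rot: [-3.138, 0.001, 1.797]
ft_force: [-3.9, -2.0, 3.5]
gripper_width: 9.9
```

```bash
python3 go.py b -35 0 106 1.511;python3 - <<'E'
from h import *
shot('side','side5.png');im=shot('wrist','wrist5.png')
a=cv2.imread('pics/side5.png')[115:225,190:350]
cv2.imwrite('pics/sd_z5.png',cv2.resize(a,None,fx=4,fy=4,interpolation=2))
E
```

```text
t 8.0 tcp [491.2 332.9 108.5] rpy [-3.138e+00  1.000e-03  1.797e+00] box [-36.    0.7 108.5] yawrel 1.508 F [-3.9 -2.   3.5] w 9.9 q [-0.18  0.59 -0.67  1.54  0.38  1.15 -0.69]
['b', '-35', '0', '106', '1.511'] shift [-0.6  1.   2.5] roll -0.003 dist 2.8
```

View pics/sd_z5.png

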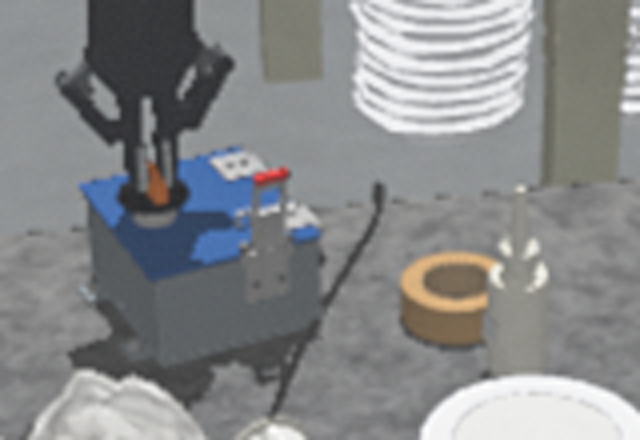

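View pics/wrist5.png

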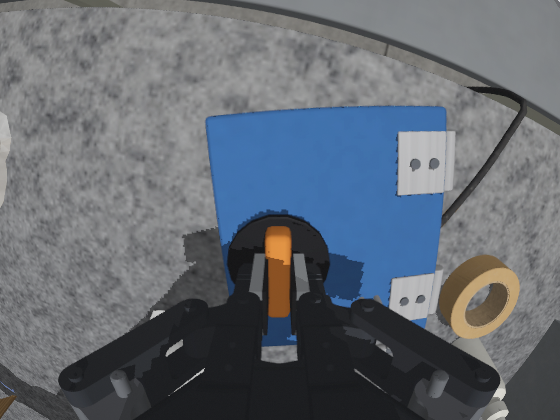

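>>> play_rows:
  commands:
    - [[0, 0, 4, 0, 1], [0, 0, 8, 0, 1], [0, 0, 12, 0, 1], [0, 0, 15, 0, 1], [0, 0, 17, 0, 1]]

```text
t: 8.52
tcp_pos: [491.4, 333.2, 94.2]
ee_rot: [-3.139, 0.001, 1.797]
ft_force: [-10.3, -7.0, 25.8]
gripper_width: 9.8
```

```bash
python3 go.py b -35 0 92 0
```

```text
t 8.52 tcp [491.4 333.2  94.2] rpy [-3.139e+00  1.000e-03  1.797e+00] box [-35.8   0.9  94.2] yawrel 1.508 F [-10.3  -7.   25.8] w 9.8 q [-0.18  0.6  -0.66  1.56  0.39  1.13 -0.7 ]
['b', '-35', '0', '92', '0'] shift [-0.8  0.8  2.2] roll 1.508 dist 2.5
```

>>> play_rows:
  commands:
    - [[0, -0.8, 0, 0.1, 1], [0, -0.8, 0, 0.22, 1], [0, -0.8, 0, 0.34, 1], [0, -0.8, 0, 0.46, 1], [0, -0.8, 0, 0.56, 1]]

```text
t: 8.93
tcp_pos: [491.5, 333.0, 94.4]
ee_rot: [-3.141, 0.001, 1.231]
ft_force: [-6.7, -3.9, 13.5]
gripper_width: 10.3
```

```bash
python3 go.py b -35 0 92 0;python3 - <<'E'
from h import *
im=shot('wrist','wrist6.png')
E
```

```text
t 8.93 tcp [491.5 333.   94.4] rpy [-3.141e+00  1.000e-03  1.231e+00] box [-35.7   0.7  94.4] yawrel 0.942 F [-6.7 -3.9 13.5] w 10.3 q [-0.26  0.57 -0.53  1.56  0.31  1.1  -1.21]
['b', '-35', '0', '92', '0'] shift [-0.1  1.   2.4] roll 0.942 dist 2.6
```

View pics/wrist6.png

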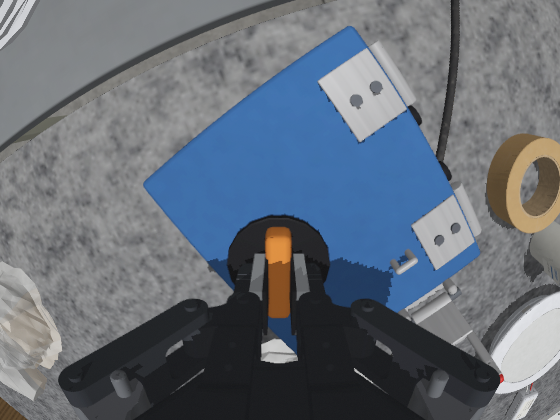

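>>> play_rows:
  commands:
    - [[0, 0, 1, 0.1, 1], [0, 0, 1, 0.22, 1], [0, 0, 1, 0.34, 1], [0, 0, 1, 0.46, 1], [0, 0, 1, 0.56, 1]]

```text
t: 9.4
tcp_pos: [491.7, 332.9, 94.3]
ee_rot: [3.141, 0.001, 0.671]
ft_force: [-8.0, -5.4, 18.2]
gripper_width: 9.7
```

```bash
python3 go.py b -35 0 92 0
```

```text
t 9.4 tcp [491.7 332.9  94.3] rpy [3.141e+00 1.000e-03 6.710e-01] box [-35.6   0.5  94.3] yawrel 0.382 F [-8.  -5.4 18.2] w 9.7 q [-0.34  0.54 -0.4   1.56  0.23  1.08 -1.71]
['b', '-35', '0', '92', '0'] shift [0.4 0.7 2.3] roll 0.382 dist 2.4
```

Turn the rest, slightly past the stop, then look.

>>> play_rows:
  commands:
    - [[0, 0, 0.5, 0.1, 1], [0, 0, 0.5, 0.2, 1], [0, 0, 0.5, 0.3, 1], [0, 0, 0.5, 0.4, 1], [0, 0, 0.5, 0.44, 1]]

```text
t: 9.82
tcp_pos: [491.8, 332.7, 94.3]
ee_rot: [3.14, 0.0, 0.235]
ft_force: [-8.6, -5.8, 19.5]
gripper_width: 10.4
```

```bash
python3 go.py b -35 0 92 0;python3 - <<'E'
from h import *
print(manip.read_state()['moment'])
im=shot('wrist','wrist7.png')
E
```

```text
t 9.82 tcp [491.8 332.7  94.3] rpy [3.14  0.    0.235] box [-35.5   0.3  94.3] yawrel -0.054 F [-8.6 -5.8 19.5] w 10.4 q [-0.41  0.53 -0.3   1.57  0.17  1.07 -2.1 ]
['b', '-35', '0', '92', '0'] shift [0.6 0.3 2.3] roll -0.054 dist 2.3
[-1.43848491  1.8015084   0.811282  ]
```

View pics/wrist7.png

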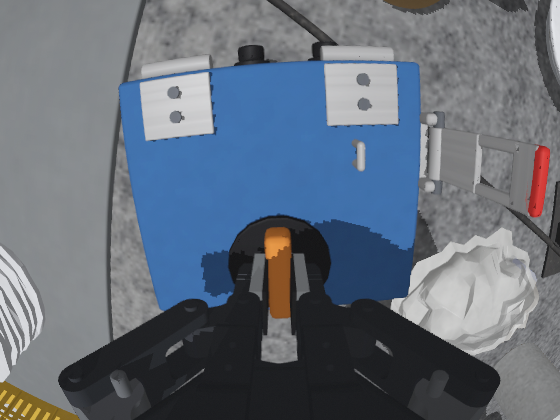

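>>> play_rows:
  commands:
    - [[0, 0, 0, 0.03, 1], [0, 0, 0, 0.03, 0.5], [0, 0, -1, 0.03, 0], [0, 0, -2, 0.03, 0], [0, 0, -3, 0.03, 0]]

```text
t: 10.28
tcp_pos: [493.0, 332.9, 93.0]
ee_rot: [3.142, -0.001, 0.206]
ft_force: [0.2, -0.0, 0.2]
gripper_width: 58.3
```

>>> play_rows:
  commands:
    - [[0, 0, -5, 0, 0], [0, 0, -30, 0, 0], [0, 0, -55, 0, 0], [0, 0, -70, 0, 0], [0, 0, -75, 0, 0]]

```text
t: 10.7
tcp_pos: [494.3, 334.2, 171.0]
ee_rot: [-3.139, -0.005, 0.206]
ft_force: [0.7, 0.8, 0.0]
gripper_width: 85.7
```

```bash
python3 go.py b 20 -135 190 0 b 20 -135 138 0;python3 - <<'E'
from h import *
im=shot('wrist','wrist8.png'); shot('side','side8.png');
a=cv2.imread('pics/side8.png')[115:225,190:350]
cv2.imwrite('pics/sd_z8.png',cv2.resize(a,None,fx=4,fy=4,interpolation=2))
E
```

```text
t 10.7 tcp [494.3 334.2 171. ] rpy [-3.139 -0.005  0.206] box [-32.7   1.  171. ] yawrel -0.083 F [0.7 0.8 0. ] w 85.7 q [-0.41  0.46 -0.31  1.47  0.14  1.23 -2.1 ]
['b', '20', '-135', '190', '0'] shift [ 63.8 131.1 -19. ] roll -0.083 dist 147.1
['b', '20', '-135', '138', '0'] shift [ 63.8 131.1  33. ] roll -0.083 dist 149.5
```

View pics/wrist8.png

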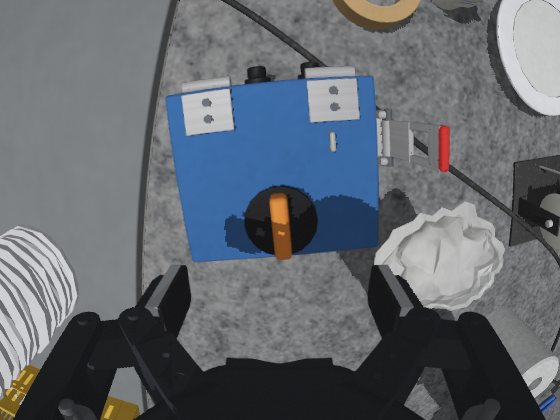

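View pics/sd_z8.png

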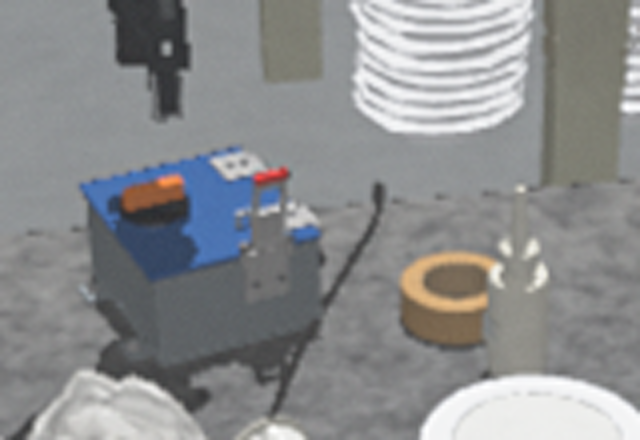

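```bash
python3 - <<'E'
from h import *
B=np.load('b.npy')
C={n:calib(manip.get_image(n)) for n in ['scene','side']}
f=lambda p:np.concatenate([proj(C['scene'],[p])[0]-[189,271-8],proj(C['side'],[p])[0]-[318,203-5]])
r=least_squares(f,[650,250,20]); print(r.x,w2b(B,r.x),r.cost)
E
python3 go.py b 20 -125 190 0
```

```text
[736.85079709 214.90030985  23.88081575] [ 165.82927474 -182.4304656    23.88081575] 1.385287743141203
t 10.9 tcp [492.1 332.2 166.4] rpy [3.141e+00 2.000e-03 2.060e-01] box [-35.3  -0.2 166.4] yawrel -0.083 F [-0.2 -0.8 -0.6] w 85.5 q [-0.41  0.46 -0.31  1.48  0.14  1.23 -2.1 ]
['b', '20', '-125', '190', '0'] shift [ 65.5 119.7 -23.6] roll -0.083 dist 138.5
```

>>> play_rows:
  commands:
    - [[5, 5, -20, 0, 1], [20, 35, -28, -0.04, 1], [40, 72, -28, -0.083, 1], [58, 105, -26, -0.083, 1], [65, 124, -24, -0.083, 1]]

```text
t: 11.32
tcp_pos: [585.0, 218.1, 189.7]
ee_rot: [3.136, 0.001, 0.282]
ft_force: [0.4, -0.6, -0.1]
gripper_width: 25.4
```

```bash
python3 go.py b 20 -127 138 0
```

```text
t 11.32 tcp [585.  218.1 189.7] rpy [3.136e+00 1.000e-03 2.820e-01] box [  21.2 -136.1  189.7] yawrel -0.007 F [ 0.4 -0.6 -0.1] w 25.4 q [-0.21  0.51 -0.28  1.35  0.14  1.31 -1.78]
['b', '20', '-127', '138', '0'] shift [-1.3 -9.1 51.7] roll -0.007 dist 52.5
```

>>> play_rows:
  commands:
    - [[-1, -4, 5, 0, 1], [-1, -5, 20, 0, 1], [-1, -5, 35, 0, 1], [-1, -5, 47, 0, 1], [-1, -5, 51, 0, 1]]

```text
t: 11.73
tcp_pos: [576.5, 228.4, 136.4]
ee_rot: [3.141, 0.008, 0.289]
ft_force: [0.3, -0.7, -0.0]
gripper_width: 0.0
```

```bash
python3 go.py b 20 -95 138 0;python3 - <<'E'
from h import *
shot('side','side9.png');
a=cv2.imread('pics/side9.png')[115:225,190:350]
cv2.imwrite('pics/sd_z9.png',cv2.resize(a,None,fx=4,fy=4,interpolation=2))
E
```

```text
t 11.73 tcp [576.5 228.4 136.4] rpy [3.141 0.008 0.289] box [  16.  -123.8  136.4] yawrel 0.0 F [ 0.3 -0.7 -0. ] w 0.0 q [-0.22  0.54 -0.28  1.43  0.15  1.2  -1.8 ]
['b', '20', '-95', '138', '0'] shift [  4.  -28.8  -1.6] roll 0.0 dist 29.1
```

View pics/sd_z9.png

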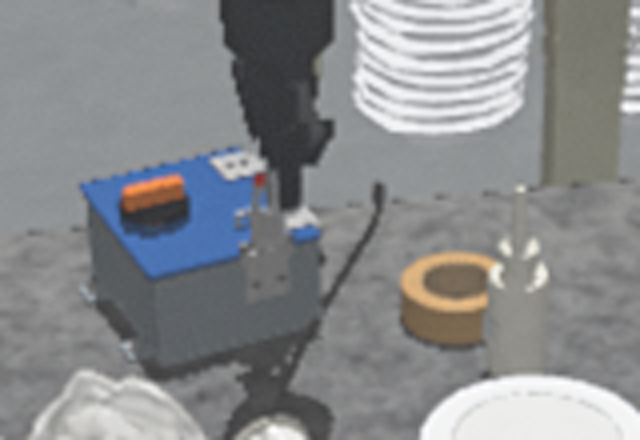

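>>> play_rows:
  commands:
    - [[2, -15, -1, 0, 1], [4, -30, -1, 0, 1], [4, -45, -1, 0, 1], [4, -60, -1, 0, 1], [4, -74, -1, 0, 1]]

```text
t: 12.2
tcp_pos: [561.0, 305.0, 142.6]
ee_rot: [-3.14, -0.001, 0.292]
ft_force: [-0.9, -0.4, 0.8]
gripper_width: -0.1
```

```bash
python3 go.py b 20 -32 122 0;python3 - <<'E'
from h import *
for n,o in [('side',(115,225,190,350)),('scene',(225,385,150,320))]:
  shot(n,n+'10.png');
  a=cv2.imread(f'pics/{n}10.png')[o[0]:o[1],o[2]:o[3]]
  cv2.imwrite(f'pics/{n}_z10.png',cv2.resize(a,None,fx=4,fy=4,interpolation=2)[:600])
E
```

```text
t 12.2 tcp [561.  305.  142.6] rpy [-3.14e+00 -1.00e-03  2.92e-01] box [ 23.  -45.9 142.6] yawrel 0.003 F [-0.9 -0.4  0.8] w -0.1 q [-0.34  0.57 -0.29  1.37  0.16  1.22 -1.92]
['b', '20', '-32', '122', '0'] shift [ -2.9 -13.9  20.6] roll 0.003 dist 25.0
```

View pics/side_z10.png

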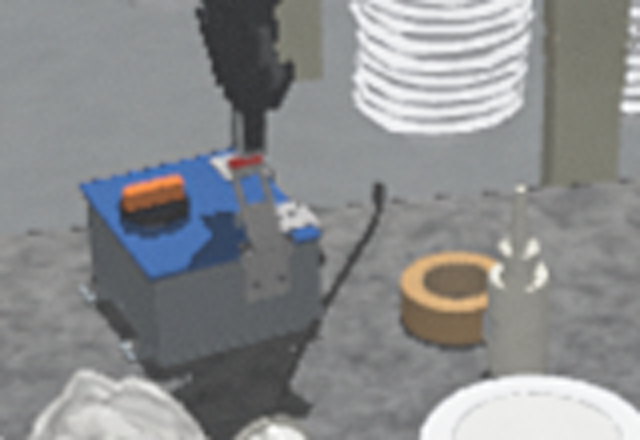

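View pics/scene_z10.png

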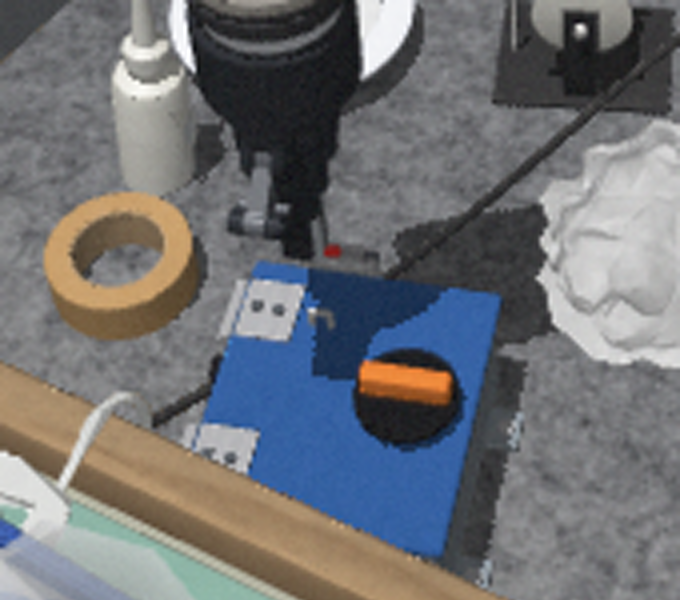

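Run:
```python
from h import *
B=np.load('b.npy')
C={n:calib(manip.get_image(n)) for n in ['scene','side']}
for t in np.arange(.6,2,.2):
  P=b2w(B,[haspp(t,62,0),haspp(t,62,-13),haspp(t,62,13)]); print(round(t,1),np.round(proj(C['scene'],P)).tolist(),np.round(proj(C['side'],P)).tolist())
P=b2w(B,[[23,-46,142],[23,-32,142],[23,-60,142]]);print(np.round(proj(C['scene'],P)).tolist(),np.round(proj(C['side'],P)).tolist())
```

```text
0.6 [[227.0, 296.0], [233.0, 297.0], [220.0, 295.0]] [[249.0, 157.0], [245.0, 158.0], [253.0, 156.0]]
0.8 [[227.0, 290.0], [234.0, 291.0], [221.0, 289.0]] [[250.0, 155.0], [246.0, 156.0], [254.0, 154.0]]
1.0 [[228.0, 284.0], [235.0, 285.0], [222.0, 283.0]] [[251.0, 154.0], [247.0, 155.0], [255.0, 153.0]]
1.2 [[229.0, 278.0], [236.0, 279.0], [223.0, 277.0]] [[252.0, 154.0], [248.0, 155.0], [257.0, 153.0]]
1.4 [[231.0, 273.0], [237.0, 273.0], [225.0, 272.0]] [[254.0, 155.0], [250.0, 156.0], [258.0, 154.0]]
1.6 [[232.0, 268.0], [239.0, 268.0], [226.0, 267.0]] [[256.0, 157.0], [251.0, 158.0], [260.0, 156.0]]
1.8 [[234.0, 264.0], [240.0, 264.0], [228.0, 263.0]] [[257.0, 159.0], [253.0, 160.0], [262.0, 158.0]]
[[226.0, 285.0], [224.0, 290.0], [228.0, 279.0]] [[251.0, 153.0], [250.0, 151.0], [253.0, 155.0]]
```

>>> play_rows:
  commands:
    - [[-2, -5, 8, 0, 1], [-3, -12, 17, 0, 1], [-3, -18, 28, 0, 1], [-3, -22, 40, 0, 1], [-3, -24, 48, 0, 1]]

```text
t: 12.82
tcp_pos: [552.2, 321.7, 91.7]
ee_rot: [3.139, 0.002, 0.288]
ft_force: [-0.4, 0.3, 7.8]
gripper_width: 0.3
```

```bash
python3 go.py b 20 -21 89 0;python3 - <<'E'
from h import *
for n,o in [('side',(115,225,190,350)),('scene',(225,385,150,320))]:
  shot(n,n+'11.png');
  a=cv2.imread(f'pics/{n}11.png')[o[0]:o[1],o[2]:o[3]]
  cv2.imwrite(f'pics/{n}_z11.png',cv2.resize(a,None,fx=4,fy=4,interpolation=2)[:600])
E
```

```text
t 12.82 tcp [552.2 321.7  91.7] rpy [3.139e+00 2.000e-03 2.880e-01] box [ 19.3 -27.4  91.7] yawrel -0.001 F [-0.4  0.3  7.8] w 0.3 q [-0.37  0.61 -0.29  1.43  0.18  1.13 -1.97]
['b', '20', '-21', '89', '0'] shift [ 0.7 -6.4  2.7] roll -0.001 dist 7.0
```

View pics/side_z11.png

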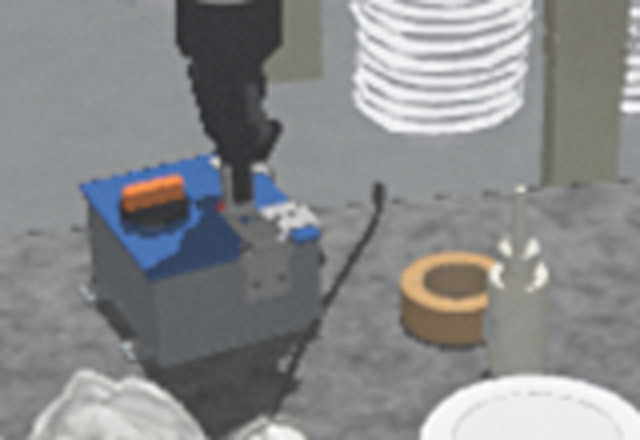

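View pics/scene_z11.png

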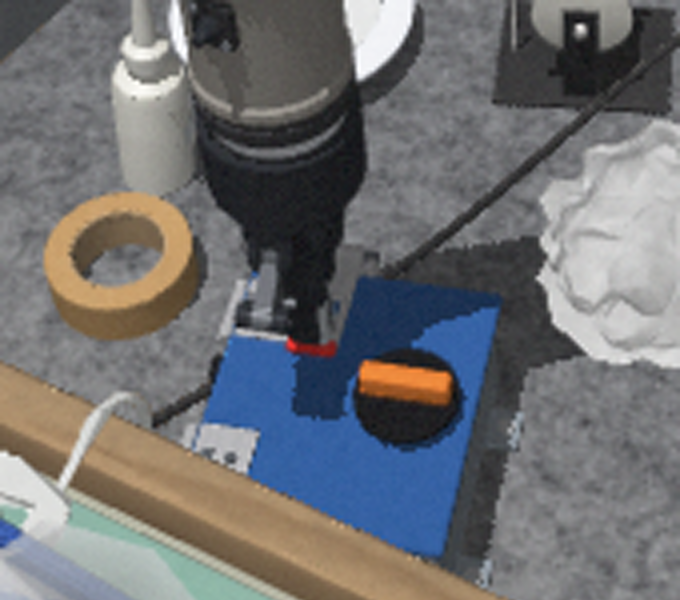

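>>> play_rows:
  commands:
    - [[0, -4, 0, 0, 1], [0, -6, 2, 0, 1], [0, -6, 3, 0, 1], [0, -6, 4, 0, 1], [0, -6, 4, 0, 1]]

```text
t: 13.33
tcp_pos: [551.8, 326.9, 91.8]
ee_rot: [3.138, -0.0, 0.287]
ft_force: [-2.6, -4.6, 10.5]
gripper_width: -0.1
```

```bash
python3 go.py b 20 -21 89 0
```

```text
t 13.33 tcp [551.8 326.9  91.8] rpy [ 3.138 -0.     0.287] box [ 20.3 -22.3  91.8] yawrel -0.002 F [-2.6 -4.6 10.5] w -0.1 q [-0.38  0.62 -0.29  1.42  0.18  1.13 -1.98]
['b', '20', '-21', '89', '0'] shift [-0.3 -1.3  2.8] roll -0.002 dist 3.1
```

>>> play_rows:
  commands:
    - [[0, 0, -10, 0, 1], [0, 0, -30, 0, 1], [0, 0, -60, 0, 1], [-20, 0, -90, 0, 1], [-50, 0, -110, 0, 1]]

```text
t: 13.75
tcp_pos: [505.4, 315.4, 201.8]
ee_rot: [-3.14, -0.005, 0.286]
ft_force: [0.2, 0.1, 1.2]
gripper_width: 0.2
```

>>> play_rows:
  commands:
    - [[-30, 0, -10, 0, 1], [-60, 0, -20, 0, 1], [-60, 0, -20, 0, 1], [-60, 0, -20, 0, 1], [-60, 0, -20, 0, 1]]

```text
t: 14.17
tcp_pos: [445.9, 297.7, 219.7]
ee_rot: [3.141, -0.001, 0.288]
ft_force: [0.5, -0.1, 0.3]
gripper_width: -0.1
```

```bash
python3 go.py b -90 -21 220 0;python3 - <<'E'
from h import *
shot('wrist','wrist12.png')
for n,o in [('side',(115,225,190,350)),('scene',(225,385,150,320))]:
  shot(n,n+'12.png');
  a=cv2.imread(f'pics/{n}12.png')[o[0]:o[1],o[2]:o[3]]
  cv2.imwrite(f'pics/{n}_z12.png',cv2.resize(a,None,fx=4,fy=4,interpolation=2)[:600])
E
```

```text
t 14.17 tcp [445.9 297.7 219.7] rpy [ 3.141e+00 -1.000e-03  2.880e-01] box [-89.5 -20.2 219.7] yawrel -0.001 F [ 0.5 -0.1  0.3] w -0.1 q [-0.36  0.31 -0.34  1.56  0.11  1.29 -1.99]
['b', '-90', '-21', '220', '0'] shift [-0.5  0.8 -0.3] roll -0.001 dist 1.0
```

View pics/side_z12.png

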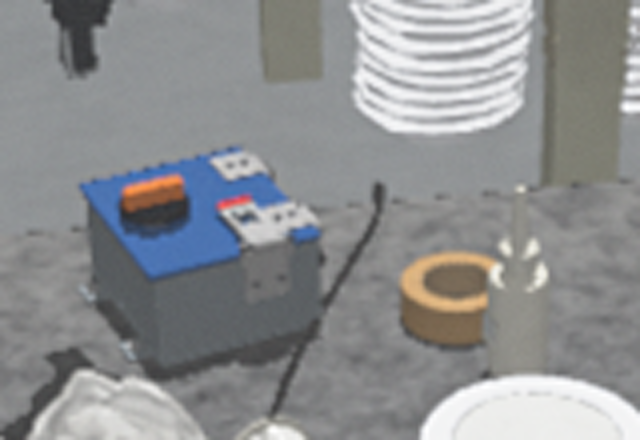

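View pics/scene_z12.png

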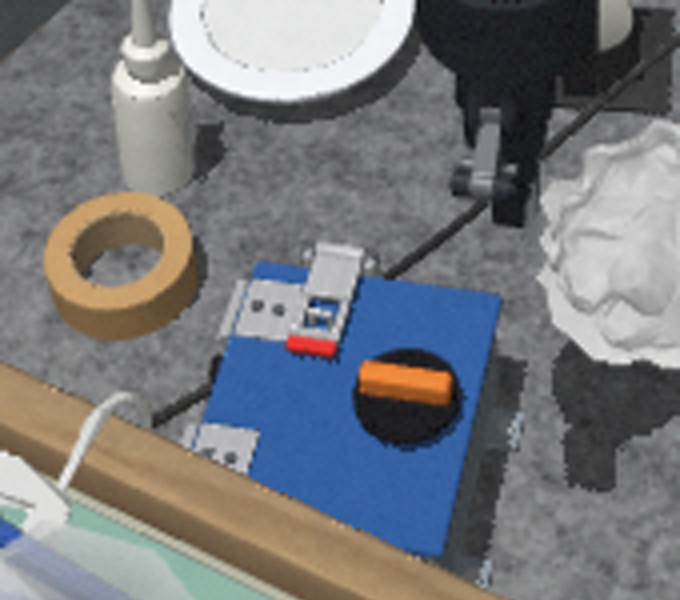

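View pics/wrist12.png

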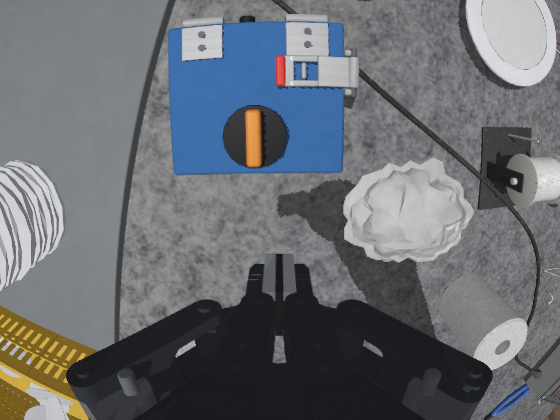

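>>> play_rows:
  commands:
    - [[30, 0, 0, 0, 1], [65, 0, 10, 0, 1], [95, 0, 40, 0, 1], [109, 0, 75, 0, 1], [109, 0, 105, 0, 1]]

```text
t: 14.73
tcp_pos: [553.9, 328.4, 111.2]
ee_rot: [3.141, -0.001, 0.285]
ft_force: [-0.6, -0.2, -0.4]
gripper_width: -0.2
```

>>> play_rows:
  commands:
    - [[0, 0, 10, 0, 1], [0, 0, 17, 0, 1], [0, 0, 22, 0, 1], [0, 0, 22, 0, 1], [0, 0, 22, 0, 1]]

```text
t: 15.15
tcp_pos: [550.5, 329.9, 94.9]
ee_rot: [-3.141, -0.003, 0.289]
ft_force: [0.3, -0.8, 0.2]
gripper_width: -0.1
```

```bash
python3 go.py b 20 -21 89 0
```

```text
t 15.15 tcp [550.5 329.9  94.9] rpy [-3.141e+00 -3.000e-03  2.890e-01] box [ 20.  -19.1  94.9] yawrel 0.0 F [ 0.3 -0.8  0.2] w -0.1 q [-0.38  0.61 -0.29  1.42  0.18  1.13 -1.98]
['b', '20', '-21', '89', '0'] shift [0.  1.9 5.9] roll 0.0 dist 6.2
```

>>> play_rows:
  commands:
    - [[0, 0, 2, 0, 1], [0, 0, 4, 0, 1], [0, 0, 5, 0, 1], [0, 0, 6, 0, 1], [0, 0, 6, 0, 1]]

```text
t: 15.57
tcp_pos: [551.0, 330.1, 91.6]
ee_rot: [-3.141, -0.005, 0.289]
ft_force: [-2.2, -1.5, 12.5]
gripper_width: 0.0
```

```bash
python3 go.py b 20 -21 89 0
```

```text
t 15.57 tcp [551.  330.1  91.6] rpy [-3.141 -0.005  0.289] box [ 20.5 -19.1  91.6] yawrel -0.0 F [-2.2 -1.5 12.5] w 0.0 q [-0.38  0.62 -0.29  1.43  0.19  1.12 -1.98]
['b', '20', '-21', '89', '0'] shift [-0.5  1.9  2.6] roll -0.0 dist 3.3
```

>>> play_rows:
  commands:
    - [[0, 0, -10, 0, 1], [0, 0, -35, 0, 1], [0, 0, -70, 0, 1], [-20, 0, -100, 0, 1], [-50, 0, -120, 0, 1]]

```text
t: 15.98
tcp_pos: [504.8, 315.5, 210.5]
ee_rot: [-3.14, -0.008, 0.286]
ft_force: [0.0, 0.3, 0.7]
gripper_width: 0.2
```

>>> play_rows:
  commands:
    - [[-40, 0, -10, 0, 1], [-70, 0, -20, 0, 1], [-80, 0, -20, 0, 1], [-80, 0, -20, 0, 1], [-80, 0, -20, 0, 1]]

```text
t: 16.4
tcp_pos: [425.8, 291.9, 227.3]
ee_rot: [3.141, -0.002, 0.289]
ft_force: [0.9, 0.1, 0.1]
gripper_width: 0.1
```

```bash
python3 go.py;python3 - <<'E'
from h import *
B=np.load('b.npy')
s=manip.read_state();im=shot('wrist','wrist13.png')
cv2.imwrite('pics/w13z.png',cv2.resize(im['pixels'][0:200,140:380],None,fx=3,fy=3,interpolation=2))
shot('side','side13.png')
E
```

```text
t 16.4 tcp [425.8 291.9 227.3] rpy [ 3.141e+00 -2.000e-03  2.890e-01] box [-110.4  -20.   227.3] yawrel -0.0 F [0.9 0.1 0.1] w 0.1 q [-0.36  0.26 -0.35  1.6   0.09  1.29 -2.  ]
```

View pics/w13z.png

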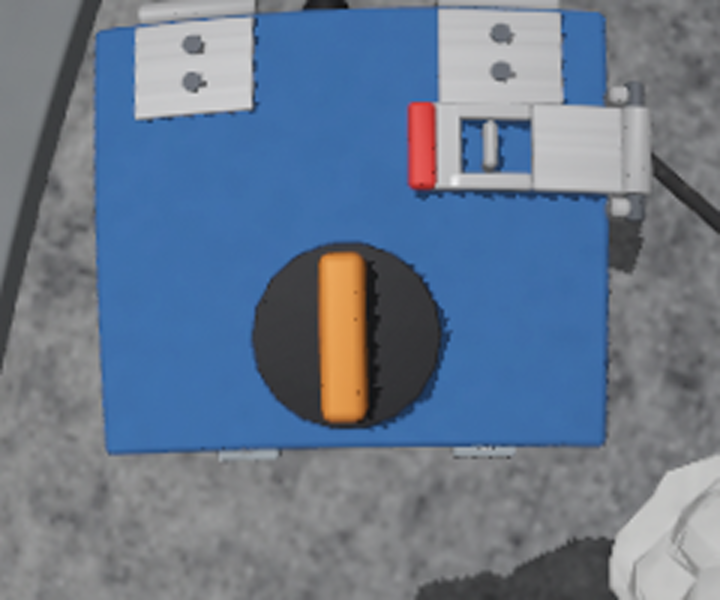

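View pics/side13.png

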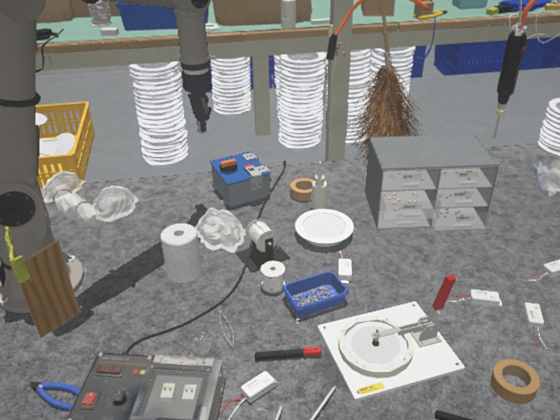

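The picture shows the lid shut, the wing along the box's x axis with its disc down, and the staple through the slot of the flat hasp. The other objects have not moved. I'm handing the job in.

```bash
python3 -c "
from plant import manip
print(manip.sign_off())"
```

```text
the job is handed in; nothing more can be done
None
```

The box is closed up in the order you asked, and I handed it in at about 16.5 s of the 51 s allowed. `sign_off` gave no verdict, so this rests on my own checks.

- **Lid:** I pressed it down until it met a hard stop. The finger stopped at 80.6 mm, against 81 mm expected for the shut lid, with 39 N at the wrist.
- **Stud:** I gripped the wing, pushed it in about 14.3 mm to its stop and turned it clockwise until it resisted (0.8 N m). After release, the pictures show the wing along the box's x axis and the disc still down.
- **Hasp:** I swung it over and pressed it down twice. The last picture shows it flat with the catch through its slot.
- **Bystanders:** the last side picture shows the other things where they were, and nothing was touching the robot.

One reading was slightly off. Over the hasp's red end the finger stopped firmly at 91.6–91.8 mm, not the 90 mm stated for the flat hasp. It held there under 10–12 N, so I took it as the red end being a little thicker or a small height error, not a hasp left partly raised.

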